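# Slide the battery pack home in its charging bay

## Robot

A 7-joint arm with a two-finger parallel gripper is mounted at the origin on the work surface. World frame = base frame: x ahead of the robot, y to its left, z up, the work surface at z = 0. Lengths are in m, angles in rad, forces in N, time in s.
With the tool pointing down it reaches from about 0.425 to 1.025 m from the base axis. Payload 3.6 kg.
Tool frame: the origin (TCP) lies midway between the tips of the shut fingers; the grasp point (between the pads) lies 19 mm behind it; y points along the fingers, z is the direction in which the jaws open and shut, and the axes are right-handed (so a half turn about y gives the same grasp; the last joint's range is limited). The gripper opens to 85 mm and grips with 20 to 120 N. Pads are 22 mm wide; open, the fingers measure 114 mm over their backs; the gripper's body (76 mm by 85 mm) begins 54 mm behind the grasp point. The pads swing forward as they close: fully open they stand 13 mm farther back than shut.
Start: joints at [-1.347, 0.591, 0.048, 1.609, -0.033, 0.943, -0.034], TCP at [0.226, 0.689, 0.231] pointing down, gripper open.
Joint ranges: [-2.69, 2.69], [-0.47, 2.24], [-1.27, 1.36], [0.19, 2.51], [-1.53, 4.68], [0.08, 2.07], [-3.09, 3.09]. Speed limits (rad/s): [2.57, 2.57, 3.14, 3.14, 3.14, 3.14, 3.14].

## Interface

Orientations are given as a unit quaternion [w, x, y, z].
In Python, from workcell import move_to, move_straight, movej, let_go, grab, sleep, inverse_kinematics, get_obs, get_image, camera_params, IKError, hand_in, recognise, tip_of gives the robot as it stands. Calls block until the motion is done:
- move_to(position, orientation): joint-space move of the TCP to a pose.
- move_straight(position, frame=None, max_speed=0.15): straight line of the TCP; frame=None keeps the orientation; max_speed is the mean speed in m/s.
- movej(angles): joint-space move.
- let_go() and grab(grip_force=None): open the fingers fully, or close them until they stop; grip_force is the grip in N (None keeps the last).
- sleep(seconds).
- inverse_kinematics(position, orientation): joint angles nearest the present ones, or None.
- get_obs(): the state.
- get_image(name): name is "scene" or "top"; returns (picture, depth): 400x640x3 uint8, red, green, blue; 400x640 float32, m along the optical axis (not along the pixel's ray), 0 where there is no reading.
- camera_params(name): a dict with "intrinsics" (3x3 intrinsics, pixels), "xyz" and "attitude" of the camera in the world. Camera axes: x right, y down, z forward; pixel columns grow to the right and rows downward; lengths in m; the calibration is good to about 2 mm. A picture is of the moment at which its call begins. camera_params takes no time and is no camera call.
A pose or a line that the arm cannot do raises IKError and nothing moves.
- hand_in(): hands the job in, once; it reports no verdict.
Trained networks look in the newest picture that a camera, given by its name, has taken for a name from the list of things; names that differ only in an ending like _2 or _b are one class to them, and where a whole thing is asked for, a point or a joint stands for the part that bears it (a point fixed in the world has none). Each returns a list of dicts, best first, with "confidence" (0 to 1); they miss things now and then, are a little off and sometimes report something else, mostly with a low value. They report only what shows in the picture. A call takes as long as a camera call. They do not tell look-alikes from the thing itself.
- recognise(camera, name): "point" ([x, y, z] in m, in world coordinates, good to about 4 mm: the middle of the surface that is visible of it).
- tip_of(camera, name): "point" ([x, y, z] in m, in world coordinates, good to about 4 mm: a listed point, or the origin of a listed thing).
The state is a dict: "time": time; "joint_positions": joint angles; "qvel": joint speeds; "tau": joint torques, N m; "ee_pos": TCP position; "ee_rot": TCP orientation; "contact_force": force on the tool from outside, world axes, zero at the start; "wrist_torque": the same for the moment, N m; "grip_width": opening from 0.0 (shut) to 1.0 (fully open).
Only numpy, scipy, OpenCV 4.12 (cv2) and the standard library are available. Lean on these libraries where they do the work, as an engineer would, in place of code of your own. Each camera call takes 0.05 s, during which the arm holds its last target.

## Task

Slide the tall cream battery pack along the bench into the blue charging bay until it is fully home: square against the rubber buffers, with the copper contacts pushed in. It is heavy and rocks over easily, so push it slowly with the fingertips, low down near its base, and keep it upright on its feet; do not take hold of it, lift it or touch its carry handle. Leave the other things on the bench where they are.

Things in the scene. Friction and masses are not known exactly. Their poses are not given: they have to be found in the camera images.
- pack: Battery pack: heavy (1.3 to 2 kg) cream box, dark band at foot, blue band near top. 90 mm deep (x), 150 wide (y), 170 tall, on four rubber feet 6 mm high, outer edges 43 mm from the middle in x, 71 in y. Origin: centre of underside, on the bench; z up. +x is its back, with two copper pads, which enters the bay first. -x face (aluminium panel, red switch) is the one to push.
- push_low (a point): Point on the pack's -x face, on its middle line, 25 mm above the bench: a good height to push. The pack slides with friction about 0.6 (0.5 to 0.7); pushed higher than about 60 mm it may rock over instead of sliding. The pack is taller than fingers are long: lean the gripper back, fingertips leading, so that its body does not meet the pack higher up.
- handle: The pack's black carry handle: a fixed bow on its top along the pack's y, 108 mm long, 12 mm thick, rising 40 mm. Origin at the centre of the pack's top face, 170 mm above the pack's origin. Not to be touched.
- bay: Charging bay, fixed to the bench: blue charger box (80 mm deep, 176 wide, 125 tall) and before it two blue guides 40 mm tall with slippery white liners, 160 mm apart inside. Origin on the bench where the pack's origin is when it is fully home; +x points into the bay (the way to push), y across, z up. Two black buffers, faces at x = +45 mm, 13 to 47 mm high, stop the pack. No floor.
- bay_mouth (a point): Middle of the bay's open mouth, on the bench, 86 mm before the bay's origin (at its x = -86 mm). Here the flared ends of the guides stand 203 mm apart inside; they narrow to 160 mm by x = -37 mm and run straight from there to the charger.
- contacts (a joint): The bay's two copper contact pins (14 mm across, 30 mm either side of the middle, 40 mm above the bench), sprung together along the bay's x: 0 = free, 8 mm proud of the buffers; 0.008 m = pushed in level with the buffers. The spring gives about 1 N at first touch, 2 N when in, much less than the pack's friction: the pack stays where it is left.
- cap: A red plastic cap lying open side up, 52 mm across, 22 mm tall. Origin at its underside. Leave it alone.
- weight: A brass calibration weight with a knob, 52 mm across, 74 mm tall. Origin at its underside. Leave it alone.
- clamp: A small steel and aluminium specimen clamp with a thumbscrew at each end, 128 mm over the screws by 50 mm, 40 mm tall. Origin at its underside. Leave it alone.
- driver: A screwdriver with a green handle, lying flat. Origin at its underside. Leave it alone.
- wrench: A steel wrench lying flat. Origin at its underside. Leave it alone.
- bottle: A white bottle with a blue cap, 60 mm across, 150 mm tall. Origin at its underside. Leave it alone.
- tray: A grey open tray of steel test pins, 130 by 180 mm, 35 mm tall. Origin at its underside. Leave it alone.
There are look-alikes about, which are no part of the job. Leave any green look-alike of the pack alone.

How it is judged:
By the outcome, as a careful person would: the job done as asked, in the order asked, and still so for the second after the job is handed in, with the robot touching nothing.
It also fails if it takes over 58 s, if anything falls off the work surface, if the arm or the gripper's body presses on something with over 40 N, if the wrist force passes 120 N, or if a joint passes its speed limit or range.

## Working session

There is one attempt and no reset: what is moved stays moved. The work goes in short steps, each a Python script; the robot and the scene stay as the last script left them, time stands still between calls to the robot, and variables do not carry over. Pictures are saved under pics/ and viewed, and the job is handed in when it is done.

```bash
ls; mkdir -p pics; python3 - <<'E'
from workcell import *
import cv2
for n in("scene","top"):
    im,d=get_image(n); cv2.imwrite(f"pics/{n}0.png",im[:,:,::-1]); p=camera_params(n); print(n,p)
    for t in("pack","push_low","handle","bay","bay_mouth","contacts"):
        print(t,[(x["point"],x["confidence"]) for x in tip_of(n,t)])
o=get_obs();print(o["time"],o["ee_pos"],o["ee_rot"])
E
```

```text
pics
scene {'intrinsics': array([[373.31716262,   0.        , 325.41191371],
       [  0.        , 373.31716262, 191.11854713],
       [  0.        ,   0.        ,   1.        ]]), 'xyz': array([ 1.00176897, -0.71432503,  0.81658039]), 'attitude': array([-0.41082144,  0.87482735,  0.23322583, -0.10727799])}
pack [([0.589, 0.0819, -0.004], 0.88), ([0.4037, 0.203, -0.0025], 0.68), ([0.3861, -0.4258, -0.0031], 0.54)]
push_low [([0.4191, 0.1655, 0.0277], 0.87)]
handle [([0.4064, 0.2075, 0.1724], 0.73), ([0.6217, -0.4456, 0.0027], 0.33)]
bay [([0.5895, -0.1596, -0.0013], 0.57)]
bay_mouth []Traceback (most recent call last):
  File "<stdin>", line 6, in <module>
ValueError: it knows: bay, bay_mouth, bottle, cap, clamp, driver, handle, pack, push_low, tray, weight, wrench
```

```bash
python3 - <<'E'
from workcell import *
import cv2
for n in("top",):
    im,d=get_image(n); cv2.imwrite(f"pics/{n}0.png",im[:,:,::-1]); p=camera_params(n); print(n,p)
    for t in("pack","push_low","handle","bay","bay_mouth"):
        print(t,[(x["point"],x["confidence"]) for x in tip_of(n,t)])
o=get_obs();print(o["time"],o["ee_pos"],o["ee_rot"])
E
```

```text
top {'intrinsics': array([[489.80125561,   0.        , 315.47288839],
       [  0.        , 489.80125561, 193.56612576],
       [  0.        ,   0.        ,   1.        ]]), 'xyz': array([ 0.31272079, -0.01981978,  1.54167474]), 'attitude': array([-0.06464648,  0.71354521, -0.69423352,  0.06865773])}
pack [([0.5814, 0.0858, -0.0015], 0.97), ([0.4059, 0.2072, -0.0009], 0.86), ([0.434, -0.0746, 0.0033], 0.22)]
push_low [([0.4186, 0.1661, 0.0257], 0.55)]
handle [([0.59, 0.0822, 0.1749], 0.82), ([0.4047, 0.2133, 0.1684], 0.71), ([0.6636, 0.4204, -0.0007], 0.25)]
bay []
bay_mouth []
0.6 [0.22582871 0.68892615 0.23134738] [ 0.69827123 -0.69824087  0.11153093 -0.11152506]
```

View pics/scene0.png

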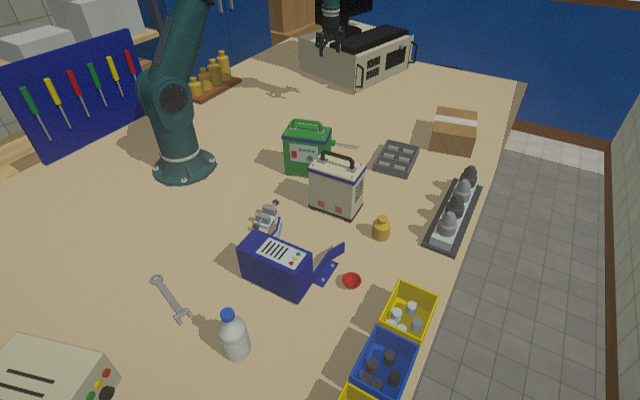

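View pics/top0.png

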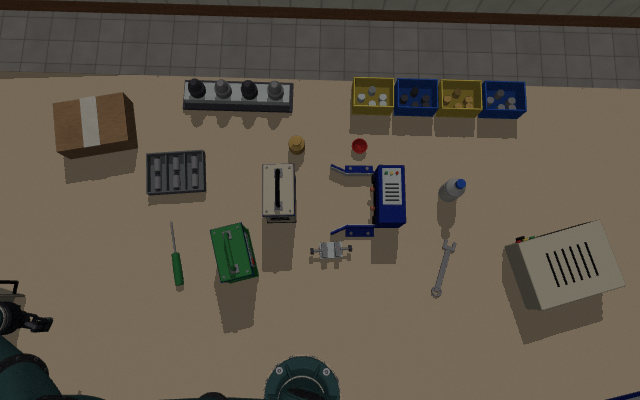

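The top view shows the cream pack at about (278,190) and the bay mouth at about (340,200). The bay opens to the left (+y), so the push is along world -y. The green look-alike is at (234,250), and the clamp at (330,250) is just beside the near guide. Next I'll measure the poses from the depth images.

```bash
cat > h.py <<'E'
from workcell import *
import numpy as np, cv2
from scipy.spatial.transform import Rotation as R
def cloud(n):
    im,d=get_image(n); p=camera_params(n); K=p["intrinsics"]; w,x,y,z=p["attitude"]
    v,u=np.mgrid[0:400,0:640]
    P=np.stack([(u-K[0,2])/K[0,0]*d,(v-K[1,2])/K[1,1]*d,d],-1)@R.from_quat([x,y,z,w]).as_matrix().T+p["xyz"]
    P[d<=0]=np.nan
    return im,P
def rect(P,m):
    q=P[m][:,:2].astype(np.float32)*1000
    k=cv2.connectedComponents(m.astype(np.uint8))[1]
    return cv2.minAreaRect(q),len(q),np.median(P[m][:,2])
E
python3 - <<'E'
from h import *
for n in("top","scene"):
    im,P=cloud(n); np.savez(f"{n}.npz",im=im,P=P)
    X,Y,Z=P[...,0],P[...,1],P[...,2]
    def comp(name,m):
        nn,l,s,c=cv2.connectedComponentsWithStats(m.astype(np.uint8))
        for i in range(1,nn):
            if s[i,4]>25: 
                q=l==i
                r,a,z=rect(P,q); print(n,name,np.round(r[0],1),np.round(r[1],1),round(r[2],2),a,round(z,4),c[i].round(), im[q].mean(0).round())
    roi=(X>.3)&(X<.8)&(Y>-.35)&(Y<.35)
    comp("h165-178",roi&(Z>.160)&(Z<.182))
    comp("charger top",roi&(Z>.117)&(Z<.133)&(Y<0))
    comp("h40",roi&(Z>.034)&(Z<.046)&(Y<.0))
E
python3 -c "
import cv2
a=cv2.imread('pics/top0.png')[130:300,200:420];cv2.imwrite('pics/tz.png',cv2.resize(a,None,fx=3.5,fy=3.5,interpolation=2))
a=cv2.imread('pics/scene0.png')[110:310,220:420];cv2.imwrite('pics/sz.png',cv2.resize(a,None,fx=3,fy=3,interpolation=2))"
```

```text
top h165-178 [585.4  83.8] [152.4  92. ] 2.63 1498 0.1707 [278. 190.] [110. 105.  94.]
top h165-178 [403.8 207.9] [152.   92.5] 15.91 1609 0.1706 [231. 252.] [31. 70. 40.]
top charger top [ 590.4 -248.2] [175.3  81.4] 1.19 1557 0.1263 [391. 194.] [50. 56. 81.]
top h40 [ 679.2 -143. ] [147.5  36. ] 71.03 139 0.0397 [353. 171.] [34. 38. 64.]
top h40 [ 506.3 -144.8] [ 33.2 146.1] 10.15 147 0.0402 [355. 226.] [42. 45. 72.]
top h40 [426.5 -54.8] [40.6 17.6] 7.81 68 0.041 [324. 250.] [84. 83. 84.]
top h40 [ 430.3 -113.5] [42.8 49.4] 2.01 91 0.0399 [340. 248.] [75. 74. 75.]
scene h165-178 [406.5 204.1] [150.9  94.6] 15.79 682 0.1701 [307. 133.] [ 67. 118.  74.]
scene h165-178 [587.7  81.3] [152.4  95.8] 1.91 947 0.17 [337. 168.] [150. 148. 134.]
scene charger top [ 593.9 -250.9] [175.6  81.7] 1.07 1910 0.1258 [274. 253.] [100. 105. 133.]
scene h40 [429.3 -53.3] [45.2 28.1] 9.53 72 0.0394 [269. 208.] [126. 126. 123.]
scene h40 [433.8 -98.4] [43.8 17.4] 5.59 73 0.0398 [262. 216.] [127. 127. 124.]
scene h40 [ 497.6 -111. ] [14.2 76.9] 18.76 76 0.0389 [277. 227.] [104. 109. 138.]
scene h40 [ 650.3 -222.3] [289.9 128.5] 49.3 371 0.0395 [299. 273.] [ 61.  62. 103.]
```

```bash
sleep 0.1
```

```text
(no output)
```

View pics/tz.png

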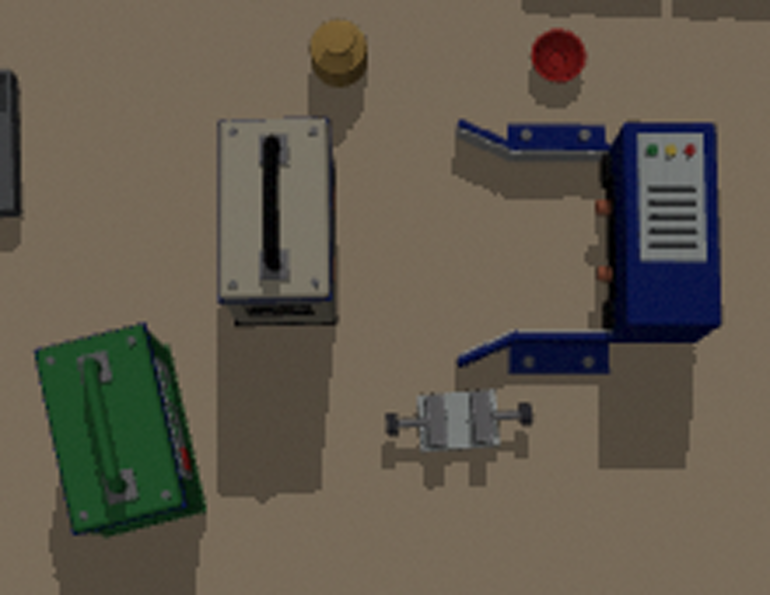

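View pics/sz.png

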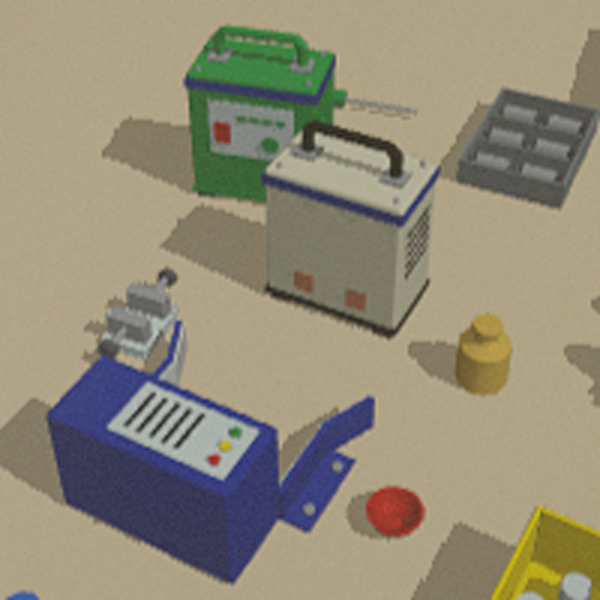

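The pack is at about (0.586, 0.082) with its heading about 1° off the bay's, and it is already nearly in line. Before moving, I'll identify the arm's kinematics from IK samples. That lets me check the arm links against the green pack when the gripper leans back.

```bash
cat > fit.py <<'E'
from h import *
from scipy.optimize import least_squares
rng=np.random.default_rng(0)
o=get_obs(); t0=o["time"]
def qr(q): return R.from_quat([q[1],q[2],q[3],q[0]])
def rq(r): a=r.as_quat(); return [a[3],a[0],a[1],a[2]]
data=[(o["joint_positions"],o["ee_pos"],qr(o["ee_rot"]).as_matrix())]
R0=qr(o["ee_rot"])
for i in range(250):
    p=np.array([rng.uniform(.1,.7),rng.uniform(-.3,.7),rng.uniform(.05,.5)])
    r=R.from_euler("xyz",rng.uniform(-.8,.8,3))*R0
    q=inverse_kinematics(list(p),rq(r))
    if q is not None: data.append((q,p,r.as_matrix()))
print(len(data),get_obs()["time"]-t0)
Q=np.array([d[0] for d in data],float);Pp=np.array([d[1] for d in data]);RR=np.array([d[2] for d in data])
np.savez("ik.npz",Q=Q,P=Pp,R=RR)
# model: axes w_i at points
def fk(par,Q):
    ax=par[:21].reshape(7,3);pt=par[21:42].reshape(7,3)
    N=len(Q);T=np.zeros((N,3));M=R.identity(N)
    for i in range(7):
        a=ax[i]/np.linalg.norm(ax[i]); r=R.from_rotvec(Q[:,i:i+1]*a)
        T=T+M.apply(pt[i]-r.apply(pt[i])); M=M*r
    return T+M.apply(par[42:45]),M*R.from_rotvec(par[45:48])
def res(par):
    t,m=fk(par,Q); return np.r_[((t-Pp)*3).ravel(),(m.as_matrix()-RR).ravel(),1e-4*(par[21:42])]
best=None
for s in range(16):
    sg=[1 if s>>k&1 else -1 for k in range(4)]
    ax=np.array([[0,0,-1],[0,1,0],[0,0,sg[0]],[0,sg[1] if 0 else 1,0],[0,0,sg[1]],[0,1,0],[0,0,sg[2]]],float)
    z=[0,.3,.3,.7,.7,1.1,1.1]; pt=np.array([[0,0,k] for k in z],float)
    for rv in ([1.57,0,0],[-1.2,1.2,-1.2],[1.2,1.2,1.2],[0,2.22,2.22]):
        f=least_squares(res,np.r_[ax.ravel(),pt.ravel(),0,0,1.3,rv],max_nfev=60)
        if best is None or f.cost<best.cost: best=f;print(s,f.cost)
    if best.cost<1e-4:break
f=least_squares(res,best.x,max_nfev=300);print(f.cost)
np.save("fk.npy",f.x)
t,m=fk(f.x,Q);print(np.abs(t-Pp).max())
print((f.x[:21].reshape(7,3)/np.linalg.norm(f.x[:21].reshape(7,3),axis=1)[:,None]).round(3));print(f.x[21:42].reshape(7,3).round(4));print(f.x[42:].round(3))
E
python3 fit.py
```

```text
230 0.0
0 1.4234504297362014e-08
0 1.4234504297317672e-08
1.4234504297317672e-08
1.5727558144718046e-10
[[ 0.  0. -1.]
 [ 0.  1. -0.]
 [ 0. -0. -1.]
 [ 0.  1. -0.]
 [ 0.  0. -1.]
 [-0.  1. -0.]
 [ 0. -0. -1.]]
[[ 0.      0.      0.    ]
 [ 0.      0.      0.2946]
 [-0.     -0.021  -0.    ]
 [ 0.      0.      0.9184]
 [-0.     -0.0449 -0.    ]
 [-0.     -0.      1.3828]
 [-0.     -0.0453 -0.    ]]
[-0.    -0.045  1.692  1.209 -1.209 -1.209]
```

```bash
cat > arm.py <<'E'
from h import *
par=np.load("fk.npy"); AX=par[:21].reshape(7,3);AX=AX/np.linalg.norm(AX,axis=1)[:,None];PT=par[21:42].reshape(7,3)
KEY=[(0,[0,0,.2946]),(2,[0,-.02,.6]),(3,[0,-.02,.9184]),(4,[0,-.045,1.15]),(5,[0,-.045,1.383]),(6,[0,-.045,1.5]),(7,[0,-.045,1.692])]
def pts(q):
    out=[];T=np.zeros(3);M=R.identity();fr=[(T,M)]
    for i in range(7):
        r=R.from_rotvec(q[i]*AX[i]); T=T+M.apply(PT[i]-r.apply(PT[i]));M=M*r;fr.append((T,M))
    return np.array([fr[k][0]+fr[k][1].apply(p) for k,p in KEY])
def rq(r): a=r.as_quat(); return [a[3],a[0],a[1],a[2]]
def orient(yaw,th,s=1):
    p=np.array([np.sin(yaw),-np.cos(yaw),0]); y=p*np.sin(th)+np.array([0,0,-1])*np.cos(th)
    z=s*np.array([np.cos(yaw),np.sin(yaw),0]); x=np.cross(y,z)
    return rq(R.from_matrix(np.c_[x,y,z]))
E
python3 - <<'E'
from arm import *
q=get_obs()["joint_positions"];print(pts(q).round(3)[-1])
for th in (45,50,55):
  for s in(1,-1):
    for p in ([.583,.17,.2],[.583,.17,.05],[.583,.13,.03],[.587,0,.03],[.59,-.13,.03]):
        j=inverse_kinematics(p,orient(np.radians(1.2),np.radians(th),s))
        print(th,s,p,None if j is None else (np.round(j,2),pts(j)[2:6].round(2).tolist()))
E
```

```text
[0.226 0.689 0.231]
45 1 [0.583, 0.17, 0.2] (array([-1.11,  0.82,  0.73,  1.78,  0.21,  1.08, -0.57]), [[0.22, 0.4, 0.72], [0.41, 0.38, 0.58], [0.58, 0.39, 0.42], [0.58, 0.31, 0.34]])
45 1 [0.583, 0.17, 0.05] (array([-1.06,  1.02,  0.65,  1.8 ,  0.15,  0.88, -0.65]), [[0.28, 0.45, 0.62], [0.44, 0.41, 0.45], [0.58, 0.39, 0.27], [0.58, 0.31, 0.19]])
45 1 [0.583, 0.13, 0.03] (array([-1.03,  1.05,  0.66,  1.85,  0.15,  0.79, -0.63]), [[0.3, 0.45, 0.6], [0.44, 0.39, 0.43], [0.58, 0.35, 0.25], [0.58, 0.27, 0.17]])
45 1 [0.587, 0, 0.03] (array([-0.88,  1.04,  0.69,  1.98,  0.26,  0.59, -0.6 ]), [[0.36, 0.4, 0.61], [0.47, 0.3, 0.44], [0.58, 0.22, 0.25], [0.58, 0.14, 0.17]])
45 1 [0.59, -0.13, 0.03] (array([-0.7 ,  1.04,  0.72,  2.05,  0.42,  0.41, -0.61]), [[0.42, 0.33, 0.61], [0.51, 0.2, 0.44], [0.59, 0.09, 0.25], [0.59, 0.01, 0.17]])
45 -1 [0.583, 0.17, 0.2] (array([-0.48,  0.7 , -0.27,  1.75,  0.75,  1.4 ,  2.02]), [[0.37, 0.17, 0.77], [0.48, 0.27, 0.59], [0.58, 0.39, 0.42], [0.58, 0.31, 0.34]])
45 -1 [0.583, 0.17, 0.05] (array([-0.53,  0.9 , -0.19,  1.77,  0.8 ,  1.21,  1.89]), [[0.43, 0
[... 3173 characters left out ...]
, 0.42, 0.38], [0.58, 0.33, 0.31]])
55 -1 [0.583, 0.17, 0.05] (array([-0.56,  0.98, -0.21,  1.72,  0.85,  1.38,  1.83]), [[0.45, 0.26, 0.64], [0.52, 0.33, 0.43], [0.58, 0.42, 0.23], [0.58, 0.33, 0.16]])
55 -1 [0.583, 0.13, 0.03] (array([-0.54,  0.99, -0.17,  1.77,  0.88,  1.31,  1.81]), [[0.46, 0.25, 0.64], [0.53, 0.31, 0.42], [0.58, 0.38, 0.21], [0.58, 0.29, 0.14]])
55 -1 [0.587, 0, 0.03] (array([-0.42,  0.96, -0.09,  1.91,  1.02,  1.16,  1.8 ]), [[0.47, 0.19, 0.65], [0.53, 0.21, 0.43], [0.58, 0.25, 0.21], [0.58, 0.16, 0.14]])
55 -1 [0.59, -0.13, 0.03] (array([-0.3 ,  0.94,  0.02,  2.  ,  1.18,  1.01,  1.8 ]), [[0.49, 0.13, 0.66], [0.54, 0.11, 0.44], [0.58, 0.12, 0.21], [0.59, 0.03, 0.14]])
```

```bash
cat >> arm.py <<'E'
YAW=np.radians(1.12);TH=np.radians(50);O=orient(YAW,TH,-1)
def line(y,z=.018): return [.592-.0195*(y+.2495),y,z]
def st(tag):
    o=get_obs();print(tag,round(o["time"],2),np.round(o["ee_pos"],4),"F",np.round(o["contact_force"],1),"grip",o["grip_width"])
def shot(t):
    for n in("scene","top"):
        im,P=cloud(n);cv2.imwrite(f"pics/{n}{t}.png",im[:,:,::-1])
        X,Y,Z=P[...,0],P[...,1],P[...,2]
        m=(X>.48)&(X<.7)&(Y>-.3)&(Y<.15)&(Z>.160)&(Z<.179)
        nn,l,s,c=cv2.connectedComponentsWithStats(m.astype(np.uint8))
        if nn<2: continue
        q=l==1+np.argmax(s[1:,4]); r,a,z=rect(P,q);print(n,"pack",np.round(r[0],1),np.round(r[1],1),round(r[2],2),a,round(z,4))
E
python3 - <<'E'
from arm import *
st("0")
move_to([.583,.26,.24],O);st("a")
move_straight(line(.175),max_speed=.12);st("b")
move_straight(line(.135),max_speed=.04);st("c")
shot("1")
E
```

```text
0 0.7 [0.2258 0.6889 0.2313] F [-0.2 -0.2 -0. ] grip 1.001345947704522
a 2.67 [0.5825 0.261  0.24  ] F [ 0.2  0.2 -0.7] grip 1.0000671997758672
b 4.81 [0.584  0.1755 0.0185] F [-0.   0.2 -0.4] grip 0.9988799442152182
c 5.96 [0.5845 0.1356 0.0179] F [ 0.6 -0.3  0.7] grip 0.999191861950452
scene pack [588.1  80. ] [151.6  93.5] 3.16 936 0.1699
top pack [585.2  83.8] [151.5  91.8] 2.72 1485 0.1705
```

```bash
python3 -c "
import cv2
a=cv2.imread('pics/top1.png')[110:290,180:420];b=cv2.imread('pics/scene1.png')[80:310,220:460]
cv2.imwrite('pics/m1.png',cv2.resize(cv2.vconcat([cv2.resize(a,(400,300)),cv2.resize(b,(400,300))]),None,fx=1,fy=1))"
```

```text
(no output)
```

View pics/m1.png

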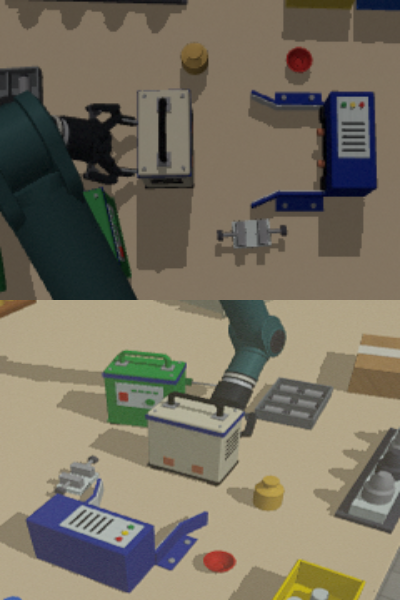

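The top view shows both fingertips just behind the pack's -x face, centred on it, with the arm clear of the green pack. Now the slow push, checked partway.

```bash
python3 - <<'E'
from arm import *
for y in(.12,.10,.07,.04):
    move_straight(line(y),max_speed=.025);st(y)
shot("2")
E
python3 -c "
import cv2
a=cv2.imread('pics/top2.png')[110:290,180:420];b=cv2.imread('pics/scene2.png')[80:310,220:460]
cv2.imwrite('pics/m2.png',cv2.vconcat([cv2.resize(a,(400,300)),cv2.resize(b,(400,300))]))"
```

```text
0.12 6.81 [0.5849 0.1244 0.0178] F [-1.5  7.8  3.2] grip 1.0007130386096774
0.1 7.76 [0.5868 0.109  0.0176] F [ 0.3 14.4  6.5] grip 1.0002151373664456
0.07 9.11 [0.5879 0.0795 0.0176] F [-1.  14.8  6.7] grip 0.997594414341031
0.04 10.46 [0.5888 0.0496 0.0175] F [-0.2 16.6  7. ] grip 1.0000008585924651
scene pack [592.5   5.5] [152.6  92.9] 3.7 1045 0.17
top pack [587.5  10.4] [149.7  89.9] 1.91 1489 0.1705
```

View pics/m2.png

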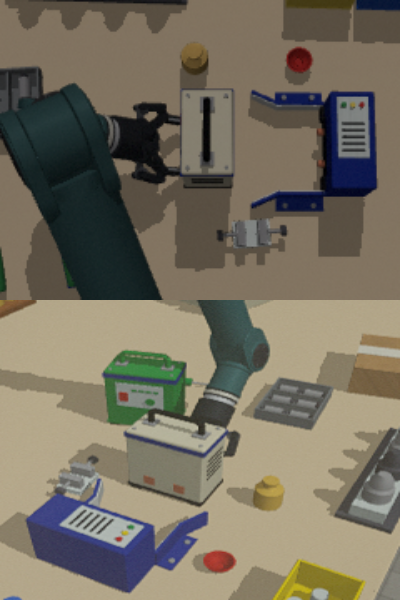

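```bash
python3 - <<'E'
from arm import *
for y in(0.01,-.03,-.07,-.09):
    p=line(y);p[0]-=.0015
    move_straight(p,max_speed=.025);st(y)
shot("3")
E
python3 -c "
import cv2
a=cv2.imread('pics/top3.png')[110:290,180:420];b=cv2.imread('pics/scene3.png')[80:310,220:460]
cv2.imwrite('pics/m3.png',cv2.vconcat([cv2.resize(a,(400,300)),cv2.resize(b,(400,300))]))"
```

```text
0.01 11.91 [0.5886 0.0197 0.0175] F [ 1.  15.8  8. ] grip 0.9998208181188175
-0.03 13.66 [ 0.5894 -0.0202  0.0175] F [-0.1 16.4  9.4] grip 0.99704306839915
-0.07 15.41 [ 0.5906 -0.0602  0.0175] F [-0.3 17.4  9.6] grip 0.9987034132017214
-0.09 16.36 [ 0.5911 -0.0809  0.0175] F [ 0.3 16.7  8.9] grip 1.005719418982028
scene pack [ 593.1 -121.6] [152.9  94.4] 1.47 1279 0.1699
top pack [ 590.9 -120.9] [150.9  91.4] 2.3 1477 0.1705
```

View pics/m3.png

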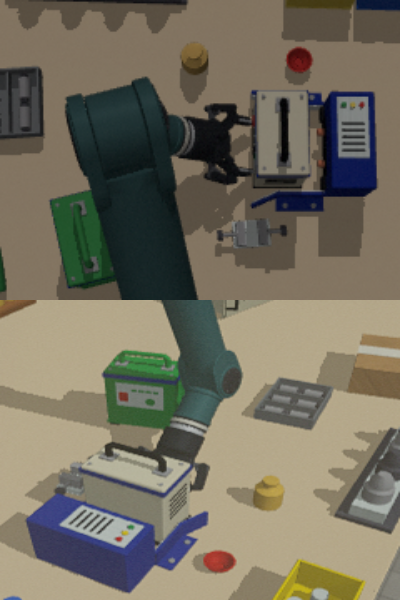

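The top view shows the pack inside the guides and about 35 mm short of home. I'll push on in small steps, slowly, until the force rises at the buffers.

```bash
python3 - <<'E'
from arm import *
y=-.09
prev=get_obs()["ee_pos"][1]
while y>-.155:
    y-=.005 if y>-.105 else .003
    p=line(y);p[0]-=.0015
    move_straight(p,max_speed=.02);st(round(y,3))
    F=get_obs()["contact_force"][1]
    if F>29:break
shot("4")
E
python3 -c "
import cv2
a=cv2.imread('pics/top4.png')[140:260,240:420];b=cv2.imread('pics/scene4.png')[130:310,220:400]
cv2.imwrite('pics/m4.png',cv2.vconcat([cv2.resize(a,(435,290)),cv2.resize(b,(435,310))]))"
```

```text
-0.095 16.86 [ 0.5913 -0.0859  0.0175] F [ 0.8 17.5 10.2] grip 0.99333465186547
-0.1 17.26 [ 0.5914 -0.0909  0.0175] F [ 0.8 16.6  9.7] grip 1.0010715692277732
-0.105 17.66 [ 0.5916 -0.0959  0.0175] F [ 0.  16.5 10.1] grip 0.9977112301646999
-0.108 17.96 [ 0.5916 -0.0987  0.0175] F [-0.1 17.4 10.4] grip 0.9977517146466953
-0.111 18.26 [ 0.5917 -0.1017  0.0175] F [-0.3 17.6 10.4] grip 0.9982210441191272
-0.114 18.56 [ 0.5918 -0.1047  0.0175] F [-0.3 17.3 11. ] grip 1.0002862910570853
-0.117 18.86 [ 0.5919 -0.1077  0.0175] F [-0.2 16.6  9.9] grip 1.0010570089389277
-0.12 19.16 [ 0.592  -0.1103  0.0175] F [-0.5 18.1 11.5] grip 0.9991532720690199
-0.123 19.46 [ 0.5921 -0.1128  0.0175] F [-0.7 18.9 12.4] grip 0.9994106296884145
-0.126 19.76 [ 0.5922 -0.1155  0.0174] F [ 0.1 19.6 12.8] grip 0.9976798998134678
-0.129 20.06 [ 0.5923 -0.1174  0.0174] F [-1.  22.6 14.8] grip 1.002137876817157
-0.132 20.36 [ 0.5923 -0.1175  0.0173] F [-2.6 28.8 19.4] grip 1.0046304472172787
-0.135 20.66 [ 0.5924 -0.1175  0.0172] F [-4.8 35.7 23.3] grip 1.0004287951554838
scene pack [ 594.8 -159.5] [152.8  90.9] 2.15 1366 0.17
top pack [ 592.2 -156.8] [151.   91.7] 1.68 1484 0.1707
```

View pics/m4.png

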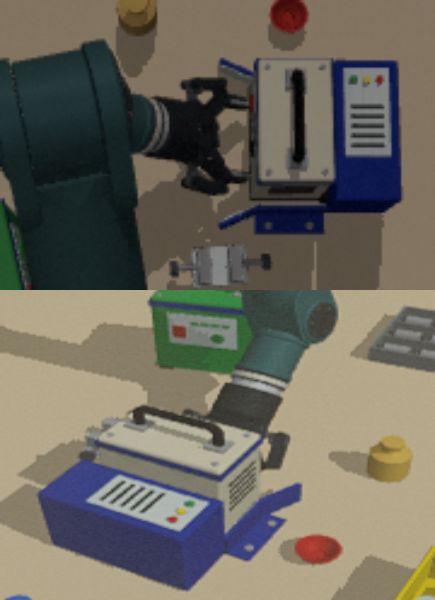

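Contact began near TCP y = -0.108 and stopped hard at -0.1175, so the pins took about 8 mm of travel. I'll back off gently and check squareness.

```bash
python3 - <<'E'
from arm import *
p=line(-.09);move_straight(p,max_speed=.03);st("r")
p=line(.02);move_straight(p,max_speed=.08);st("r2")
shot("5")
from scipy import stats
for n in("top","scene"):
    C=[];
    A=[cloud(n)[1] for _ in range(6)]
    P=np.nanmean(A,0);X,Y,Z=P[...,0],P[...,1],P[...,2]
    for nm,m in(("pack",(abs(Z-.170)<.005)&(X>.48)&(X<.7)&(Y>-.25)&(Y<-.08)),("charger",(abs(Z-.126)<.005)&(X>.48)&(X<.7)&(Y>-.32)&(Y<-.19))):
        q=P[m]; c,(w,h),a=cv2.minAreaRect(q[:,:2].astype(np.float32)*1000)
        # edge fits: per-x-bin min/max y
        b=np.round(q[:,0]/.004).astype(int);e=[]
        for f in(np.max,np.min):
            pt=np.array([[k*.004,f(q[b==k,1])] for k in np.unique(b)]);pt=pt[4:-4]
            e.append((round(np.degrees(np.arctan(stats.theilslopes(pt[:,1],pt[:,0])[0])),2),round(np.median(pt[:,1]),4)))
        # moments
        print(n,nm,np.round(c,1),round(w,1),round(h,1),round(a,2),"edges",e,"z std",q[:,2].std().round(4),"tilt",np.linalg.lstsq(np.c_[q[:,:2]-q[:,:2].mean(0),np.ones(len(q))],q[:,2],rcond=None)[0].round(4))
print(get_obs()["time"])
E
python3 -c "
import cv2
a=cv2.imread('pics/top5.png')[140:260,300:420];b=cv2.imread('pics/scene5.png')[160:310,230:380]
cv2.imwrite('pics/m5.png',cv2.hconcat([cv2.resize(a,(400,400)),cv2.resize(b,(400,400))]))"
```

```text
r 22.41 [ 0.5888 -0.0903  0.0181] F [ 0.2 -0.5 -0.7] grip 0.9992434204169325
r2 23.93 [0.5866 0.0191 0.0182] F [-0.6  0.   0.1] grip 0.9987357655515586
scene pack [ 594.9 -159.3] [153.5  93.8] 2.79 1368 0.17
top pack [ 592.4 -157.1] [150.8  92.2] 1.58 1487 0.1704
top pack [ 591.8 -156.7] 149.0 91.1 1.78 edges [(np.float64(0.98), np.float64(-0.1137)), (np.float64(0.66), np.float64(-0.1999))] z std 0.0016 tilt [0.0016 0.0003 0.1705]
top charger [ 590.8 -240.5] 96.9 175.5 89.4 edges [(np.float64(1.48), np.float64(-0.2089)), (np.float64(0.96), np.float64(-0.2861))] z std 0.0017 tilt [ 0.0059 -0.0026  0.1264]
scene pack [ 594.9 -158.8] 149.7 89.7 2.2 edges [(np.float64(2.04), np.float64(-0.1163)), (np.float64(1.62), np.float64(-0.2022))] z std 0.0016 tilt [-0.005   0.0146  0.1702]
scene charger [ 593.5 -241. ] 173.9 97.6 1.51 edges [(np.float64(1.62), np.float64(-0.2023)), (np.float64(1.25), np.float64(-0.2888))] z std 0.0015 tilt [0.0036 0.0091 0.1259]
24.6333
```

View pics/m5.png

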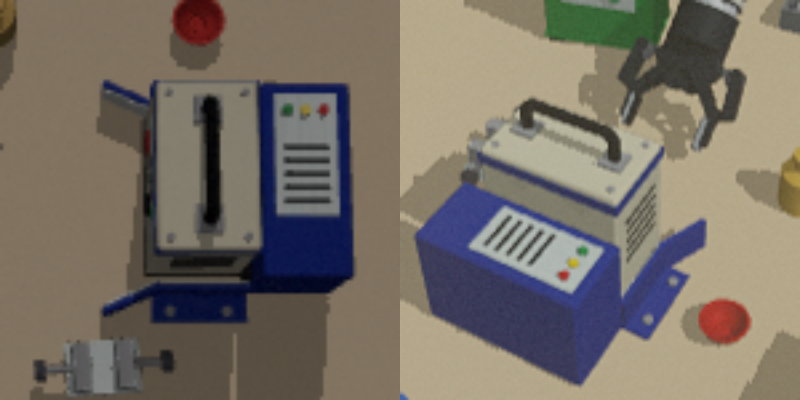

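Squareness agrees within measurement noise: the pack's edges average about 1.3° and the charger's about 1.3°. There's plenty of time, so I'll give one gentle central push with shut fingers, which lets the pack settle evenly on both buffers.

```bash
python3 - <<'E'
from arm import *
grab(20);st("shut")
move_straight(line(-.085,.026),max_speed=.09);st("near")
y=-.085
while y>-.135:
    y-=.003
    move_straight(line(y,.026),max_speed=.03)
    F=get_obs()["contact_force"][1]
    if F>8: st(round(y,3))
    if F>31:break
move_straight(line(-.08,.026),max_speed=.03);st("back")
move_straight(line(.05,.05),max_speed=.1)
shot("6")
st("end")
E
python3 -c "
import cv2
a=cv2.imread('pics/top6.png')[100:300,140:420];b=cv2.imread('pics/scene6.png')[100:310,210:440]
cv2.imwrite('pics/m6.png',cv2.hconcat([cv2.resize(a,(420,300)),cv2.resize(b,(329,300))]))"
```

```text
shut 25.4 [0.5868 0.02   0.018 ] F [ 0.5  0.5 -0.1] grip -0.0007928897984620824
near 26.72 [ 0.589  -0.0839  0.0257] F [ 0.4  0.1 -0.2] grip -0.0018815466644960014
-0.112 28.97 [ 0.5896 -0.1074  0.0255] F [-3.4 11.4  6.3] grip -0.003383484012996036
-0.115 29.22 [ 0.5896 -0.1075  0.0255] F [-5.6 17.5 11.4] grip -0.0020037762705898115
-0.118 29.47 [ 0.5897 -0.1076  0.0254] F [-8.1 23.6 16.2] grip -0.0030263283119875196
-0.121 29.72 [ 0.59   -0.1078  0.0253] F [-7.6 29.  20.1] grip 0.0009420844592251988
-0.124 29.97 [ 0.5904 -0.1081  0.0252] F [-11.   35.4  24.4] grip 0.000459760588042571
back 31.58 [ 0.5887 -0.0803  0.0261] F [-1.3  0.4 -0.2] grip 0.0003643257773145299
scene pack [ 595.8 -159.5] [152.3  93.7] 2.05 1353 0.17
top pack [ 592.4 -157.3] [150.7  92.3] 1.8 1486 0.1706
end 33.16 [0.586 0.049 0.05 ] F [-0.1  0.1 -0.2] grip 0.002868153458411554
```

View pics/m6.png

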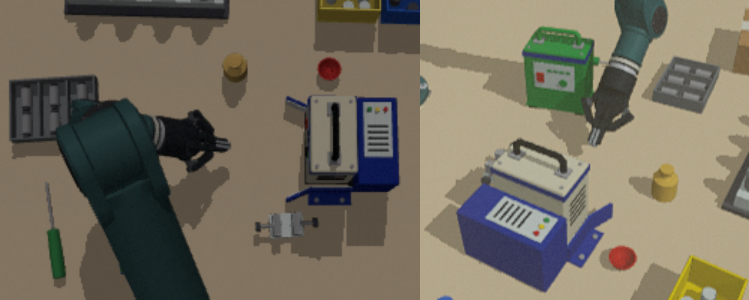

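```bash
python3 -c "
from workcell import *
print(hand_in(), get_obs()['time'])"
```

```text
the job is handed in; nothing more can be done
the job is handed in; nothing more can be done
```

The battery pack is fully home in the charging bay as far as I can measure, and the job was handed in at about 33 s of the 58 s allowed.

**What I did:** I pushed the pack with two open fingertips, gripper leaned back 50° and contact about 35 mm above the bench, at 20–25 mm/s. Sliding force was about 17 N. I then gave one central push with the fingers shut, to settle the pack evenly on both buffers, and backed the arm clear.

**What the last checks showed:**
- **Fully home:** the spring contacts showed up as a small rise in force, followed by a hard stop about 8–10 mm further on. The pack ended at y ≈ -0.158, against about -0.160 estimated for the bay. The final push stopped at the same place, at up to 35 N along the push.
- **Upright:** the top face stayed level at 170 mm.
- **Other things:** the final pictures show the cap, weight, clamp and green pack apparently where they were. I compared these by eye only and did not re-measure them.

**What is less certain:** squareness is only known to about ±0.5°. The two cameras differ by about 1° on the pack's angle, though averaged edge fits taken before the last push gave about 1.3° for both pack and charger. The contact pins are hidden behind the pack, so that they are in rests on the travel and force readings.

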